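Hold the tube saw's length stop at its mark

ROBOT

A 6-joint arm with a two-finger parallel gripper is mounted at the origin on the work surface. World frame = base frame: x ahead of the robot, y to its left, z up, the work surface at z = 0. Lengths are in mm, angles in rad, forces in N, time in s.
With the tool pointing down it reaches from about 400 to 825 mm from the base axis. Payload 7 kg.
Tool frame: the origin (TCP) lies midway between the tips of the shut fingers; the grasp point (between the pads) lies 19 mm behind it; z points along the fingers, x is the direction in which the jaws open and shut, and the axes are right-handed (so a half turn about z gives the same grasp; the last joint's range is limited). The gripper opens to 88 mm and grips with 3 to 60 N. Pads are 19 mm wide; open, the fingers measure 130 mm over their backs; the gripper's body (78 mm by 193 mm) begins 47 mm behind the grasp point.
Start: joints at [-0.86, 0.359, 0.012, 0, -1.224, -0.288], TCP at [276.935, -615.55, 226.561] pointing down, gripper open.
Joint ranges: [-3.07, 3.07], [-1.43, 2.12], [-1.02, 1.25], [-3.03, 1.67], [-3.05, -0], [-3.03, 3.03]. Speed limits (rad/s): [2.39, 2.39, 3.01, 3.14, 3.14, 3.14].

INTERFACE

Orientations are given as [roll, pitch, yaw] about the fixed x, y, z axes, in that order (R = Rz(yaw) Ry(pitch) Rx(roll)).
In Python, from station import telemetry, viewer, job gives the robot as it stands.
- The arm moves only by the tool arm_command, never from a script. Its arguments are lists of equal length, an entry for each row: "offset": the shift along the tool's x, y, z in mm, a list of three; "turn": the turn about the tool's z in degrees. In form: {"offset": [[x, y, z], ...], "turn": [turn, ...]}. A call has 1 to 5 rows; each row shifts and turns the pose as measured when the row begins, along the tool's axes as they then stand; what a row does not reach is not made up. A row lasts 1/12 s, in which the tool goes at most 41.7 mm and 7.16 degrees, less where a joint would pass 70% of its speed; a pose out of reach is approached as far as the arm can. A call is refused whole if a number of a shift passes 41.7 or a number of a turn 7.16, either way. A call with a gripper value outside its range is refused whole. "claw" is the finger opening in mm, from 0 to 87.6, set as the call begins (left out, the last holds). The fingers move at their own pace and stop on an object; "squeeze" is the grip in N (left out, the last holds). Time passes only in rows, so rows that do not move let the fingers close. It gives the time, the measured TCP pose, the force and the opening at its end, in the units of the state.
- telemetry.get_state(): the state, without advancing time (a new reading comes with each control period).
- viewer.get_image(name): name is "side" or "top"; returns the picture (400x640x3 uint8, blue, green, red); there is no depth.
- viewer.get_calibration(name): a dict with "intrinsics" (3x3 intrinsics, pixels), "world_from_camera" (4x4, takes a point from camera to world coordinates). Camera axes: x right, y down, z forward; pixel columns grow to the right and rows downward; lengths in mm; the calibration is good to about 2 mm. A picture is of the moment at which its call begins. get_calibration takes no time and is no camera call.
- job.sign_off(): hands the job in, once; it reports no verdict.
The state is a dict: "t": time; "joint_pos": joint angles; "joint_vel": joint speeds; "tau": joint torques, N m; "ee_pos": TCP position; "ee_rot": TCP orientation; "contact_force": force on the tool from outside, world axes, zero at the start; "moment": the same for the moment, N m; "gripper_width": finger opening in mm.
Only numpy, scipy, OpenCV 4.12 (cv2) and the standard library are available. Lean on these libraries where they do the work, as an engineer would, in place of code of your own. Each camera call takes 0.05 s, during which the arm holds its last target.

TASK

Set the length stop of the tube saw for the next exhaust pipe: push the yellow lock button fully down to release the telescoping stop arm, then take the arm by its orange knob, draw it out until the whole of its red band has just come out of the barrel, the band's inner edge level with the barrel's mouth, and finish while still holding it steady there by the knob against its return spring, so that I can butt the tube against the stop. Don't disturb the tools and parts lying about.

Things in the scene. Friction and masses are not known exactly. Their poses are not given: they have to be found in the camera images.
- cutoff_saw: Grey and green bench cut-off saw for tube, bolted down, head raised to 345 mm. Origin on the bench under its middle. Its x axis points from its front (robot side) to its back, its y axis left along the clamped tube: the way the stop arm draws out. A level green square barrel (32 mm across, 170 mm long, top 71 mm above the bench) runs along its front, 170 mm before the origin; the arm telescopes out of its left end.
- barrel_mouth (a point): Middle of the top edge of the barrel's open left end (dark collar), at the height of the arm's top face, 66 mm above the bench. Does not move relative to the saw. The inner edge of the arm's red band must come level with this edge.
- stop_mark (a point): Inner (right-hand, barrel-side) edge of the red band, 8 mm wide, round the graduated aluminium arm (22 mm square), on the middle of its top face. Hidden inside the barrel, 120 mm short of the mouth, while the arm is home; it travels with the arm and reaches barrel_mouth when the whole band has just come out. Black graduations stand every 10 mm on the arm.
- stop_arm (a joint): How far the stop arm is drawn out of the barrel, in m: 0 fully home (start), 0.120 with the red band just clear of the mouth, 0.155 at the end of travel. A return spring pulls it home with 2 N at home and 5 N at the band (plus about 0.6 N friction); let go, it runs home. While locked it gives only a few mm however hard it is pulled.
- pull_knob: Orange upright round knob, 26 mm across, 50 mm tall, on the dark end block of the stop arm, with which it moves. Origin at the centre of its foot, 75 mm above the bench, 60 mm left of the barrel mouth when the arm is home; z axis up, it turns stiffly on its stud. Free all round and from above: the block (32 by 34 mm) and the steel stop plate that runs 150 mm back to the tube's line end at its foot's height.
- pull_knob_grip (a point): Point on the axis of the orange knob, 28 mm above its foot (103 mm above the bench), a good height to grip it.
- lock_button_top (a point): Centre of the top of the yellow round lock button, 30 mm across, on a black housing (44 mm across, top 80 mm above the bench) on top of the barrel, 55 mm to the right of its mouth. The button's top stands 93 mm above the bench when it locks and 85 mm when pushed fully down.
- lock_button (a joint): How far the lock button is pushed down, in m: 0 up (locked, the start), 0.008 fully down (released; 0.006 is enough). About 3 N push it down; it has no spring and stays down by itself when let go.
- wrench: Bystander, loose: combination wrench, 170 mm long, 10 mm thick, lying flat left of the stop arm. Origin at the middle of its underside; leave it alone.
- screwdriver: Bystander, loose: screwdriver, 190 mm long, lying crosswise in front of the saw. Origin at the middle of its underside; leave it alone.
- offcut_long: Bystander, loose: copper tube offcut, 22 mm across, 45 mm tall, standing on the bench left of the saw. Origin at the middle of its underside; leave it alone.
- offcut_short: Bystander, loose: copper tube offcut, 22 mm across, 25 mm tall, standing on the bench left of the saw. Origin at the middle of its underside; leave it alone.
- marker: Bystander, loose: white marker pen with a black cap, 130 mm long, 14 mm thick, lying near the front of the bench. Origin at the middle of its underside; leave it alone.
- screw_jar: Bystander, loose: glass jar with a black lid, 60 mm across, 75 mm tall, standing on the right of the bench. Origin at the middle of its underside; leave it alone.
- drill: Bystander, loose: grey and black cordless drill, about 200 by 210 mm, 62 mm high, lying on its side on the left of the bench. Origin at the middle of its underside; leave it alone.

How it is judged:
By the outcome, as a careful person would: the job done as asked, in the order asked, and still so for the second after the job is handed in, while the arm keeps its last pose, push and grip.
It also fails if it takes over 38 s, if anything falls off the work surface, if the arm or the gripper's body presses on something with over 40 N, if the wrist force passes 120 N, or if a joint passes its speed limit or range.

## Working session

There is one attempt and no reset: what is moved stays moved. The work goes in short steps, Python scripts to look and compute and a tool call to move; the robot and the scene stay as the last step left them, time stands still between calls to the robot, and variables do not carry over. Pictures are saved under pics/ and viewed, and the job is handed in when it is done.

Besides the shell and the picture viewer there is one more tool, called after ">>>" as a command line: name --pt "numbers of a row" for each row, then --argument value for the rest. arm_command: Moves the arm, as the interface text tells. Its arguments: {"type":"object","properties":{"offset":{"type":"array"},"turn":{"type":"array"},"claw":{"type":"number"},"squeeze":{"type":"number"}},"required":["offset","turn"]}

```bash
mkdir -p pics
cat > h.py <<'E'
import numpy as np,cv2
from station import telemetry,viewer,job
def cal(n):
    c=viewer.get_calibration(n);return np.array(c["intrinsics"]),np.array(c["world_from_camera"])
def ray(n,u,v):
    K,T=cal(n);d=T[:3,:3]@np.linalg.solve(K,[u,v,1.]);return T[:3,3],d
def onz(n,u,v,z):
    o,d=ray(n,u,v);return o+d*(z-o[2])/d[2]
def proj(n,p):
    K,T=cal(n);c=T[:3,:3].T@(np.array(p)-T[:3,3]);q=K@c;return q[:2]/q[2]
E
python3 - <<'E'
from h import *
np.set_printoptions(precision=4,suppress=True)
for n in("side","top"):
    im=viewer.get_image(n);cv2.imwrite(f"pics/{n}0.png",im)
    print(n,*cal(n),sep="\n")
s=telemetry.get_state();print(s)
E
```

```text
side
[[398.0118   0.     325.061 ]
 [  0.     398.0118 199.0856]
 [  0.       0.       1.    ]]
[[ -0.953   -0.1928   0.2339 346.3444]
 [ -0.3031   0.5998  -0.7405 715.158 ]
 [  0.0025  -0.7766  -0.63   712.475 ]
 [  0.       0.       0.       1.    ]]
top
[[424.0352   0.     309.3094]
 [  0.     424.0352 202.1127]
 [  0.       0.       1.    ]]
[[   0.0116   -0.9845    0.1749  360.4207]
 [  -0.9999   -0.0135   -0.0098  -19.7795]
 [   0.012    -0.1748   -0.9845 1378.8258]
 [   0.        0.        0.        1.    ]]
{'t': 0.1, 'joint_pos': array([-0.8599,  0.3593,  0.0112, -0.0003, -1.2241, -0.2881]), 'joint_vel': array([ 0.0005, -0.0036,  0.0025,  0.0006,  0.0001, -0.0001]), 'tau': array([ -0.0019, -58.4164,  29.3752,   7.0156,   0.0102,  -0.    ]), 'ee_pos': array([ 276.7465, -615.1985,  225.7254]), 'ee_rot': array([-3.1414, -0.0015,  1.9935]), 'contact_force': array([ 0.2735,  0.5054, -0.5195]), 'moment': array([ 0.009 , -0.0749, -0.0157]), 'gripper_width': 87.81806511169557}
```

View pics/side0.png

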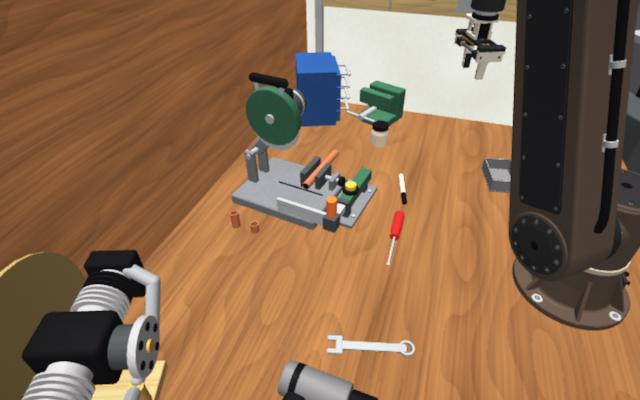

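View pics/top0.png

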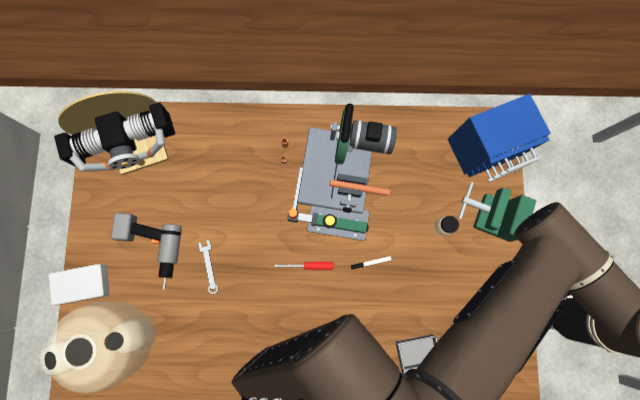

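The side view shows the knob near (332,206) and the button near (351,187). In the top view the knob is near (293,213) and the button near (330,221). The saw is turned slightly. Next I'll measure both with colour masks.

```bash
cat >> h.py <<'E'
def blob(im,lo,hi,box):
    x0,y0,x1,y1=box
    hsv=cv2.cvtColor(im,cv2.COLOR_BGR2HSV);m=cv2.inRange(hsv,np.array(lo),np.array(hi))
    mm=np.zeros_like(m);mm[y0:y1,x0:x1]=m[y0:y1,x0:x1]
    n,l,st,c=cv2.connectedComponentsWithStats(mm)
    if n<2:return None
    i=1+np.argmax(st[1:,4]);return c[i],st[i]
def tri(p,q):
    o1,d1=ray("side",*p);o2,d2=ray("top",*q);d1=d1/np.linalg.norm(d1);d2=d2/np.linalg.norm(d2)
    s=np.linalg.lstsq(np.c_[d1,-d2],o2-o1,rcond=None)[0]
    a=o1+s[0]*d1;b=o2+s[1]*d2;return (a+b)/2,np.linalg.norm(a-b)
E
python3 - <<'E'
from h import *
np.set_printoptions(precision=1,suppress=True)
S=cv2.imread("pics/side0.png");T=cv2.imread("pics/top0.png")
Y=([22,120,120],[35,255,255]);O=([5,170,150],[20,255,255])
ys=blob(S,*Y,(335,170,370,205));yt=blob(T,*Y,(315,205,345,235))
os_=blob(S,*O,(320,190,345,220));ot=blob(T,*O,(282,203,302,225))
print(ys,yt,os_,ot)
print("button tri",tri(ys[0],yt[0]),"top z93",onz("top",*yt[0],93),"side z93",onz("side",*ys[0],93))
print("knob tri",tri(os_[0],ot[0]),"top z125",onz("top",*ot[0],125),"z115",onz("top",*ot[0],115),"side z100",onz("side",*os_[0],100))
c=np.hstack([cv2.resize(S[150:240,290:390],None,fx=4,fy=4,interpolation=2),cv2.resize(T[190:280,275:375],None,fx=4,fy=4,interpolation=2)])
cv2.imwrite("pics/crop0.png",c)
E
```

```text
(array([350.3, 185.5]), array([345, 181,  12,  10,  97], dtype=int32)) (array([329.5, 219.9]), array([325, 215,  10,  11,  85], dtype=int32)) (array([331.2, 206.6]), array([327, 197,  10,  21, 184], dtype=int32)) (array([291.5, 215.1]), array([288, 213,   9,   4,  11], dtype=int32))
button tri (array([534.4, -95.5,  85.7]), np.float64(1.954213506987037)) top z93 [534.3 -95.   93. ] side z93 [531.2 -86.   93. ]
knob tri (array([548.2,  21.4, 103. ]), np.float64(3.700286979738688)) top z125 [543.1  20.4 125. ] z115 [544.6  20.7 115. ] side z100 [551.1  18.  100. ]
```

View pics/crop0.png

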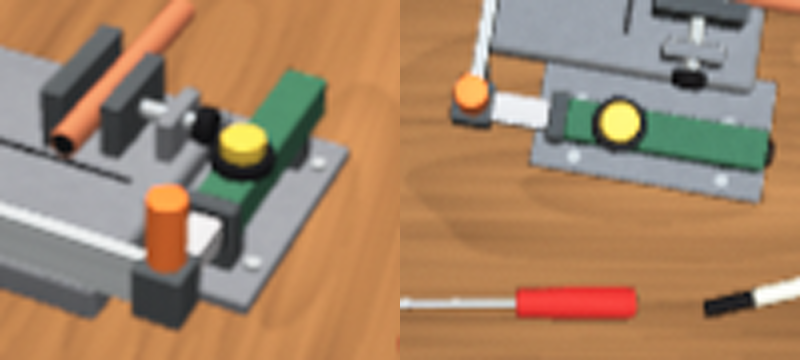

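Run:
```python
from h import *
np.set_printoptions(precision=2,suppress=True)
T=cv2.imread("pics/top0.png");S=cv2.imread("pics/side0.png")
for h0 in (([3,170,140],[16,255,255]),([5,150,200],[20,255,255]),([8,200,200],[18,255,255])):
  print(blob(T,*h0,(284,205,302,222)),blob(S,*h0,(320,190,345,222)))
k=(292.4,212.7)
b=(329.6,220.2)
K=onz("top",*k,125);B=onz("top",*b,93);print(K,B,K-B,np.linalg.norm((K-B)[:2]),np.degrees(np.arctan2(*(K-B)[[1,0]])))
K2=onz("side",331.5,198.9,125);B2=onz("side",350.7,184.1,93);print(K2,B2,np.linalg.norm((K2-B2)[:2]),np.degrees(np.arctan2(*(K2-B2)[[1,0]])))
print(tri((331.5,198.9),k),tri((350.7,184.1),b))
```

```text
(array([292.15, 215.15]), array([288, 213,   9,   4,  13], dtype=int32)) (array([331.21, 206.62]), array([327, 197,  10,  21, 184], dtype=int32))
(array([292.2 , 212.39]), array([288, 208,   9,   9,  56], dtype=int32)) (array([331.49, 199.56]), array([327, 197,  10,   7,  57], dtype=int32))
None (array([331., 203.]), array([331, 203,   1,   1,   1], dtype=int32))
[550.37  17.96 125.  ] [533.55 -95.23  93.  ] [ 16.82 113.19  32.  ] 114.43355795402529 81.54707271040922
[550.24  19.38 125.  ] [531.71 -92.03  93.  ] 112.93551615717668 80.55611177366339
(array([550.6 ,  18.  , 123.84]), np.float64(0.10005574391168133)) (array([533.21, -95.47,  90.37]), np.float64(1.3882457556406405))
```

Both views agree: the knob is about (550.5, 18.5) and the button about (533, -94.5). They are 114 mm apart (115 expected), so the draw direction is about 81.3° and the measured heights fit. I'll line the jaws up with the draw direction first.

>>> arm_command --pt "0 0 0" --pt "0 0 0" --pt "0 0 0" --pt "0 0 0" --pt "0 0 0" --turn '[6.6,6.6,6.6,6.6,6.6]' --claw 0 --squeeze 30

```text
t: 0.52
ee_pos: [276.1, -613.9, 222.8]
ee_rot: [-3.137, -0.005, 1.397]
contact_force: [1.7, -0.1, 0.2]
gripper_width: 59.7
```

```bash
cat >> h.py <<'E'
from scipy.spatial.transform import Rotation
DIR=81.3
def go(p,pr=True):
    s=telemetry.get_state();R=Rotation.from_euler("xyz",s["ee_rot"]).as_matrix()
    d=R.T@(np.array(p)-s["ee_pos"])
    print("t",round(s["t"],2),"pos",np.round(s["ee_pos"],1),"rot",np.round(np.degrees(s["ee_rot"]),2),"F",np.round(s["contact_force"],1),"w",round(s["gripper_width"],1),"q",np.round(s["joint_pos"],2))
    print("tool offset to target",np.round(d,1),"yaw turn",round(np.degrees(s["ee_rot"][2])-DIR,1))
E
python3 -c "
from h import *
go([533,-94.5,200])"
```

```text
t 0.52 pos [ 276.1 -613.9  222.8] rot [-179.76   -0.29   80.02] F [ 1.7 -0.1  0.2] w 59.7 q [-0.86  0.36  0.01 -0.   -1.22 -0.88]
tool offset to target [555.9 163.1  24.9] yaw turn -1.3
```

>>> arm_command --pt "36 11 -1" --pt "36 11 -1" --pt "36 11 -1" --pt "36 11 -1" --pt "36 11 -1" --turn '[0,0,0,0,0]'

```text
t: 0.93
ee_pos: [360.6, -445.6, 223.0]
ee_rot: [-3.13, -0.009, 1.377]
contact_force: [1.1, -0.3, 0.2]
gripper_width: 26.4
```

>>> arm_command --pt "36 11 -1" --pt "36 11 -1" --pt "36 11 -1" --pt "36 11 -1" --pt "36 11 -1" --turn '[0,0,0,0,0]'

```text
t: 1.35
ee_pos: [450.6, -270.5, 227.9]
ee_rot: [-3.128, -0.01, 1.375]
contact_force: [1.2, -0.9, 0.4]
gripper_width: 0.8
```

```bash
python3 -c "
from h import *
go([533,-94.5,200])"
```

```text
t 1.35 pos [ 450.6 -270.5  227.9] rot [-179.21   -0.57   78.8 ] F [ 1.2 -0.9  0.4] w 0.8 q [-0.17  0.12 -0.3  -0.01 -1.17 -1.59]
tool offset to target [188.3  47.1  29.2] yaw turn -2.5
```

>>> arm_command --pt "36 9 4" --pt "36 9 4" --pt "36 9 4" --pt "36 9 4" --pt "36 9 4" --turn '[-0.6,-0.6,-0.6,-0.6,-0.6]'

```text
t: 1.77
ee_pos: [528.1, -91.2, 209.4]
ee_rot: [-3.13, -0.011, 1.43]
contact_force: [0.6, -0.2, -0.1]
gripper_width: 0.3
```

>>> arm_command --pt "0 0 0" --pt "0 0 0" --turn '[0,0]'

```text
t: 1.93
ee_pos: [529.8, -84.8, 207.8]
ee_rot: [-3.128, -0.011, 1.437]
contact_force: [0.5, -0.2, 0.0]
gripper_width: 0.5
```

Run:
```python
from h import *
go([533,-94.5,130])
for n,(a,b,c,d) in (("side",(270,100,390,240)),("top",(255,150,385,270))):
    im=viewer.get_image(n);cv2.imwrite(f"pics/{n}1.png",cv2.resize(im[b:d,a:c],None,fx=4,fy=4,interpolation=2))
```

```text
t 1.93 pos [529.8 -84.8 207.8] rot [-179.24   -0.65   82.35] F [ 0.5 -0.2  0. ] w 0.5 q [ 0.2   0.15 -0.3  -0.02 -1.12 -1.89]
tool offset to target [-10.1   5.5  77.6] yaw turn 1.1
```

View pics/side1.png

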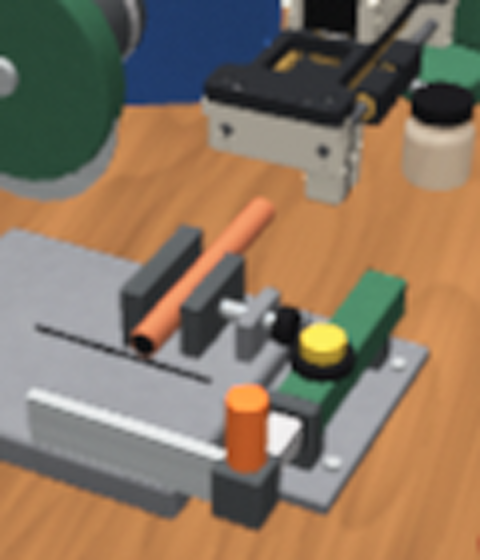

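View pics/top1.png

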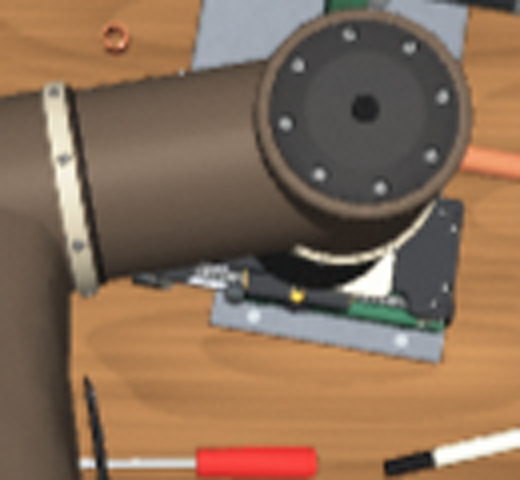

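The side view shows the shut fingers above the button with the path clear; the arm hides the top view. Going down onto the button.

>>> arm_command --pt "-5 3 25" --pt "-5 3 25" --pt "0 0 20" --pt "0 0 6" --turn '[-1,0,0,0]'

```text
t: 2.37
ee_pos: [534.4, -100.0, 132.8]
ee_rot: [-3.136, -0.013, 1.449]
contact_force: [-0.6, 0.3, 0.2]
gripper_width: 0.5
```

Run:
```python
from h import *
go([533,-94.5,85])
im=viewer.get_image("side");a,b,c,d=(270,100,390,240);im2=im[b:d,a:c].copy();cv2.imwrite(f"pics/side2.png",cv2.resize(im2,None,fx=4,fy=4,interpolation=2))
print(proj("side",telemetry.get_state()["ee_pos"]))
```

```text
t 2.37 pos [ 534.4 -100.   132.8] rot [-179.68   -0.73   83.05] F [-0.6  0.3  0.2] w 0.5 q [ 0.17  0.23 -0.39 -0.02 -0.95 -1.85]
tool offset to target [ 4.7 -1.8 47.9] yaw turn 1.7
[351.20773026 169.5863201 ]
```

View pics/side2.png

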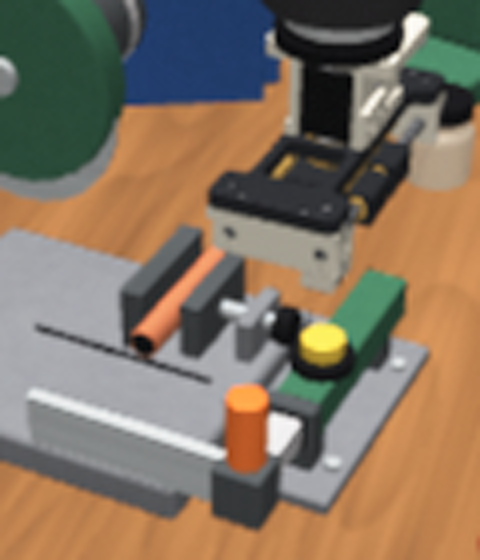

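Run:
```python
from h import *
T=cv2.imread("pics/top0.png");S=cv2.imread("pics/side0.png")
print(tri((329.8,164.5),(361.5,193)))
c=np.hstack([cv2.resize(S[130:205,270:370],None,fx=4,fy=4,interpolation=2),cv2.resize(T[150:225,290:390],None,fx=4,fy=4,interpolation=2)])
cv2.imwrite("pics/crop1.png",c)
```

```text
(array([ 622.72686628, -197.50626756,   67.82487883]), np.float64(4.1823127548257935))
```

View pics/crop1.png

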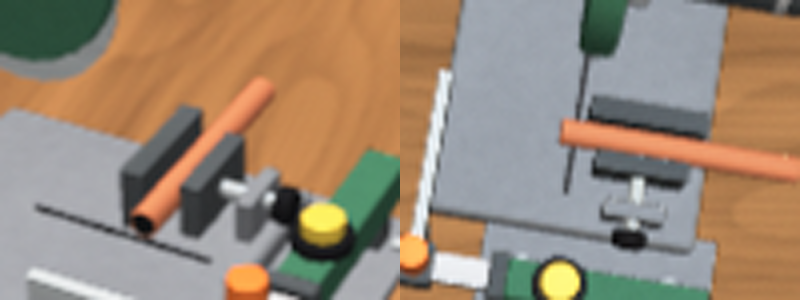

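>>> arm_command --pt "3 -1 20" --pt "1 -1 10" --pt "0 0 3" --pt "0 0 0" --turn '[-1,0,0,0]'

```text
t: 2.75
ee_pos: [533.5, -98.5, 102.1]
ee_rot: [-3.139, -0.012, 1.463]
contact_force: [-0.4, -0.2, 0.8]
gripper_width: 0.3
```

```bash
python3 -c "
from h import *
go([533,-94.5,85])"
```

```text
t 2.75 pos [533.5 -98.5 102.1] rot [-179.83   -0.68   83.83] F [-0.4 -0.2  0.8] w 0.3 q [ 0.17  0.26 -0.44 -0.02 -0.87 -1.84]
tool offset to target [ 3.7 -0.9 17.1] yaw turn 2.5
```

>>> arm_command --pt "3.5 -1 6" --pt "0 0 5" --pt "0 0 4" --pt "0 0 3" --turn '[2.5,0,0,0]'

```text
t: 3.08
ee_pos: [535.3, -95.4, 88.2]
ee_rot: [3.139, -0.012, 1.42]
contact_force: [-1.6, -0.5, 2.7]
gripper_width: 0.4
```

```bash
python3 -c "
from h import *
go([533,-94.5,85])"
```

```text
t 3.08 pos [535.3 -95.4  88.2] rot [179.87  -0.7   81.33] F [-1.6 -0.5  2.7] w 0.4 q [ 0.18  0.28 -0.45 -0.01 -0.83 -1.89]
tool offset to target [ 0.5 -2.5  3.2] yaw turn 0.0
```

>>> arm_command --pt "0 0 4" --pt "0 0 4" --pt "0 0 5" --turn '[0,0,0]'

```text
t: 3.33
ee_pos: [536.1, -95.7, 84.1]
ee_rot: [3.137, -0.01, 1.426]
contact_force: [-28.2, 12.9, 70.0]
gripper_width: 0.5
```

```bash
python3 -c "
from h import *
go([533,-94.5,85])"
```

```text
t 3.33 pos [536.1 -95.7  84.1] rot [179.72  -0.6   81.68] F [-28.2  12.9  70. ] w 0.5 q [ 0.18  0.28 -0.46 -0.01 -0.82 -1.89]
tool offset to target [ 0.7 -3.2 -1. ] yaw turn 0.4
```

Wrist force rose to 70 N with the tip at z = 84.1, so the button is bottomed. Backing straight off now.

>>> arm_command --pt "0 0 -10" --pt "0 0 -25" --pt "0 0 -25" --pt "0 0 -10" --pt "0 0 0" --turn '[0,0,0,0,0]' --claw 65

```text
t: 3.75
ee_pos: [536.9, -96.1, 160.6]
ee_rot: [3.131, -0.011, 1.431]
contact_force: [0.2, 0.7, 0.1]
gripper_width: 28.0
```

Run:
```python
from h import *
go([550.5,18.5,150])
im=viewer.get_image("side");a,b,c,d=(270,100,390,240);im2=im[b:d,a:c].copy();cv2.imwrite(f"pics/side3.png",cv2.resize(im2,None,fx=4,fy=4,interpolation=2))
print(blob(im,[22,120,120],[35,255,255],(335,170,370,205)))
```

```text
t 3.75 pos [536.9 -96.1 160.6] rot [179.4   -0.65  81.97] F [0.2 0.7 0.1] w 28.0 q [ 0.18  0.19 -0.37 -0.01 -0.99 -1.88]
tool offset to target [115.3  -2.7  11.9] yaw turn 0.7
(array([350.25      , 186.67105263]), array([345, 183,  12,   8,  76], dtype=int32))
```

View pics/side3.png

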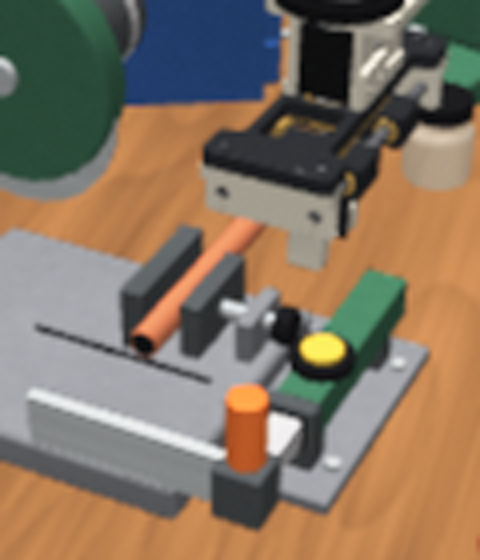

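The button top is visibly lower: its top edge moved from row 181 to row 183 and the yellow side wall has almost gone. Now over the knob.

>>> arm_command --pt "25 0 0" --pt "32 0 0" --pt "32 0 0" --pt "16 0 0" --pt "0 0 0" --turn '[0.7,0,0,0,0]'

```text
t: 4.22
ee_pos: [550.6, 9.9, 154.2]
ee_rot: [3.138, -0.01, 1.413]
contact_force: [-0.0, -0.1, -0.8]
gripper_width: 62.9
```

Run:
```python
from h import *
go([550.5,18.5,86])
```

```text
t 4.22 pos [550.6   9.9 154.2] rot [179.78  -0.57  80.96] F [-0.  -0.1 -0.8] w 62.9 q [ 0.37  0.21 -0.37 -0.01 -0.98 -2.09]
tool offset to target [ 7.8 -1.7 68.3] yaw turn -0.3
```

>>> arm_command --pt "8 -1 5" --pt "0 0 10" --pt "0 0 0" --turn '[0,0,0]'

```text
t: 4.47
ee_pos: [549.4, 18.9, 134.4]
ee_rot: [-3.141, -0.008, 1.414]
contact_force: [-0.4, -0.4, -0.5]
gripper_width: 64.9
```

Run:
```python
from h import *
go([550.5,18.5,86])
im=viewer.get_image("side");a,b,c,d=(270,100,390,240);im2=im[b:d,a:c].copy();cv2.imwrite(f"pics/side4.png",cv2.resize(im2,None,fx=4,fy=4,interpolation=2))
```

```text
t 4.47 pos [549.4  18.9 134.4] rot [-179.97   -0.48   81.04] F [-0.4 -0.4 -0.5] w 64.9 q [ 0.39  0.23 -0.39 -0.01 -0.94 -2.11]
tool offset to target [-0.6  1.2 48.4] yaw turn -0.3
```

View pics/side4.png

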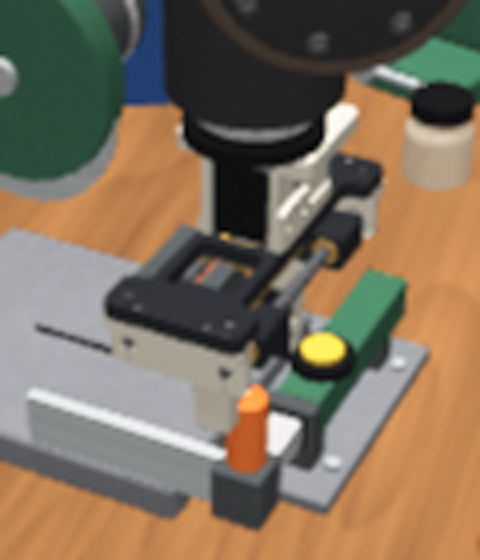

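Run:
```python
from h import *
s=telemetry.get_state();R=Rotation.from_euler("xyz",s["ee_rot"]).as_matrix()
for x in (32.5,52):
  for y in(-9.5,9.5):
    p=proj("side",s["ee_pos"]+R@[x,y,0]);print(x,y,(p-[270,100])*4)
print((proj("side",[550.5,18.5,125])-[270,100])*4)
```

```text
32.5 -9.5 [237.45344441 417.73643855]
32.5 9.5 [207.52566742 408.11549324]
52 -9.5 [222.0492904  437.51724524]
52 9.5 [191.77767386 427.60369413]
[246.01707078 394.62022401]
```

The predicted fingertip corners match the picture, and so does the knob top at crop (246,395). Going down around the knob.

>>> arm_command --pt "0 1 15" --pt "0 0 15" --pt "0 0 10" --pt "0 0 3" --pt "0 0 0" --turn '[0,0,0,0,0]'

```text
t: 4.93
ee_pos: [550.6, 15.7, 89.9]
ee_rot: [-3.141, -0.007, 1.411]
contact_force: [-0.1, 1.4, 0.5]
gripper_width: 65.3
```

Run:
```python
from h import *
go([550.5,18.5,86])
```

```text
t 4.93 pos [550.6  15.7  89.9] rot [-179.98   -0.42   80.86] F [-0.1  1.4  0.5] w 65.3 q [ 0.38  0.29 -0.44 -0.01 -0.84 -2.1 ]
tool offset to target [ 2.7 -0.6  3.9] yaw turn -0.4
```

>>> arm_command --pt "2 0 3" --pt "0 0 0" --pt "0 0 0" --pt "0 0 0" --pt "0 0 0" --turn '[0,0,0,0,0]' --claw 0 --squeeze 25

```text
t: 5.35
ee_pos: [552.2, 17.5, 88.6]
ee_rot: [3.14, -0.008, 1.411]
contact_force: [-0.1, 0.6, 0.2]
gripper_width: 37.1
```

>>> arm_command --pt "0 0 0" --pt "0 0 0" --pt "0 0 0" --turn '[0,0,0]'

```text
t: 5.6
ee_pos: [552.5, 18.0, 89.3]
ee_rot: [3.138, -0.009, 1.411]
contact_force: [1.0, -0.3, -3.5]
gripper_width: 25.4
```

Run:
```python
from h import *
go([550.5,18.5,86])
im=viewer.get_image("side");a,b,c,d=(270,100,390,240);im2=im[b:d,a:c].copy();cv2.imwrite(f"pics/side5.png",cv2.resize(im2,None,fx=4,fy=4,interpolation=2))
```

```text
t 5.6 pos [552.5  18.   89.3] rot [179.81  -0.53  80.84] F [ 1.  -0.3 -3.5] w 25.4 q [ 0.38  0.29 -0.44 -0.01 -0.84 -2.11]
tool offset to target [ 0.2 -2.1  3.3] yaw turn -0.5
```

View pics/side5.png

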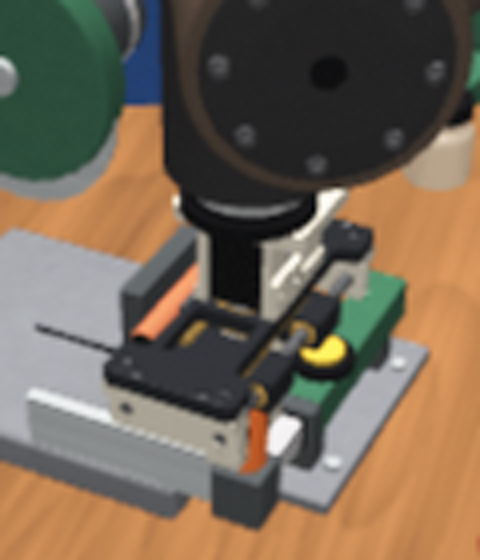

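The opening is 25.4 mm on the 26 mm knob, so the grip is good. Home reading is TCP (552.5, 18.0). Starting the draw.

>>> arm_command --pt "8 0 0" --pt "10 0 0" --pt "10 0 0" --pt "10 0 0" --pt "8 0 0" --turn '[0,0,0,0,0]'

```text
t: 6.07
ee_pos: [559.0, 60.6, 89.3]
ee_rot: [3.141, -0.003, 1.409]
contact_force: [0.1, -5.2, -1.1]
gripper_width: 25.5
```

```bash
cat >> h.py <<'E'
def pull(h0=(552.5,18.0)):
    s=telemetry.get_state();d=s["ee_pos"][:2]-np.array(h0)
    print("travel",round(np.hypot(*d),1),"dir",round(np.degrees(np.arctan2(d[1],d[0])),2))
E
python3 - <<'E'
from h import *
go([552.5+120*np.cos(np.radians(81.3)),18+120*np.sin(np.radians(81.3)),88]);pull()
E
```

```text
t 6.07 pos [559.   60.6  89.3] rot [ 1.7994e+02 -1.6000e-01  8.0740e+01] F [ 0.1 -5.2 -1.1] w 25.5 q [ 0.45  0.3  -0.42 -0.   -0.85 -2.19]
tool offset to target [76.9 -0.8  1.5] yaw turn -0.6
travel 43.1 dir 81.28
```

Force 5 N, and the direction of 81.28° matches the measurement. Continuing.

>>> arm_command --pt "12 0 0" --pt "12 0 0" --pt "12 0 0" --pt "10 0 0" --pt "6 0 0" --turn '[0,0,0,0,0]'

```text
t: 6.48
ee_pos: [566.9, 112.5, 89.2]
ee_rot: [-3.141, 0.003, 1.409]
contact_force: [1.3, -5.4, 0.8]
gripper_width: 25.6
```

>>> arm_command --pt "5 0 0" --pt "3 0 0" --pt "0 0 0" --turn '[0,0,0]'

```text
t: 6.73
ee_pos: [568.3, 121.4, 89.2]
ee_rot: [-3.14, 0.005, 1.411]
contact_force: [0.5, -3.9, -0.2]
gripper_width: 25.2
```

Run:
```python
from h import *
go([552.5+120*np.cos(np.radians(81.3)),18+120*np.sin(np.radians(81.3)),88]);pull()
im=viewer.get_image("side");a,b,c,d=(260,120,390,250);cv2.imwrite(f"pics/side6.png",cv2.resize(im[b:d,a:c],None,fx=4,fy=4,interpolation=2))
im=viewer.get_image("top");a,b,c,d=(230,150,380,260);cv2.imwrite(f"pics/top6.png",cv2.resize(im[b:d,a:c],None,fx=4,fy=4,interpolation=2))
```

```text
t 6.73 pos [568.3 121.4  89.2] rot [-179.93    0.28   80.82] F [ 0.5 -3.9 -0.2] w 25.2 q [ 0.55  0.33 -0.37  0.   -0.87 -2.28]
tool offset to target [15.4 -0.1  1.2] yaw turn -0.5
travel 104.6 dir 81.29
```

View pics/side6.png

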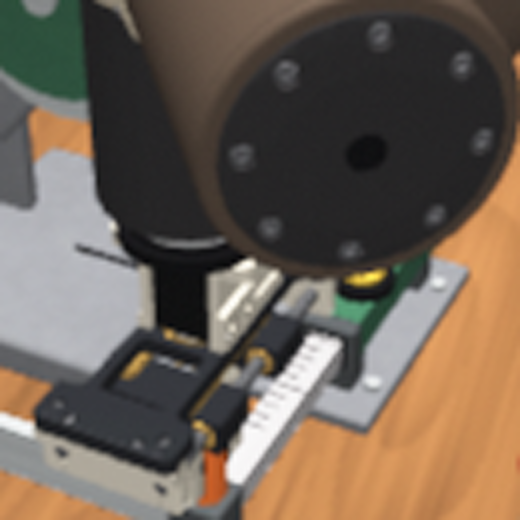

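View pics/top6.png

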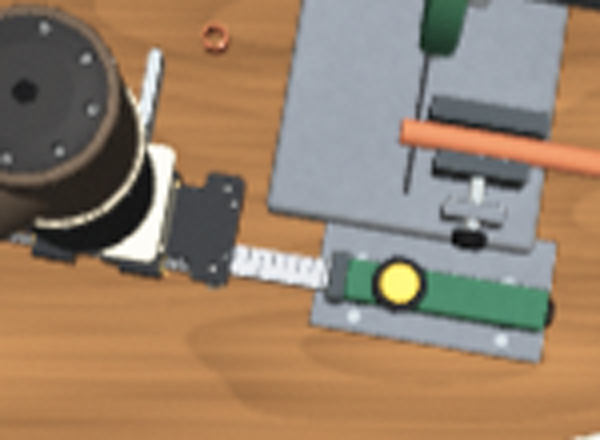

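No red is showing yet at 104.6 mm, as expected, since the band starts to come out at 112. The button stays down. Drawing the last 15 mm in small steps.

>>> arm_command --pt "6 0 0" --pt "4 0 0" --pt "2 0 0" --pt "0 0 0" --turn '[0,0,0,0]'

```text
t: 7.17
ee_pos: [569.8, 131.2, 89.2]
ee_rot: [-3.14, 0.006, 1.409]
contact_force: [2.1, -4.1, 0.1]
gripper_width: 25.5
```

Run:
```python
from h import *
go([552.5+120*np.cos(np.radians(81.3)),18+120*np.sin(np.radians(81.3)),88]);pull()
```

```text
t 7.17 pos [569.8 131.2  89.2] rot [-179.9     0.35   80.73] F [ 2.1 -4.1  0.1] w 25.5 q [ 0.56  0.34 -0.36  0.   -0.87 -2.3 ]
tool offset to target [ 5.4 -0.1  1.2] yaw turn -0.6
travel 114.6 dir 81.29
```

>>> arm_command --pt "3.5 0 0" --pt "1.5 0 0" --pt "0.5 0 0" --pt "0 0 0" --turn '[0,0,0,0]'

```text
t: 7.5
ee_pos: [570.4, 135.0, 89.2]
ee_rot: [-3.14, 0.007, 1.408]
contact_force: [0.9, -5.1, 0.2]
gripper_width: 25.6
```

Run:
```python
from h import *
go([552.5+120*np.cos(np.radians(81.3)),18+120*np.sin(np.radians(81.3)),88]);pull()
S=viewer.get_image("side");cv2.imwrite("pics/side7f.png",S)
T=viewer.get_image("top");cv2.imwrite("pics/top7f.png",T)
c=np.hstack([cv2.resize(S[190:230,320:365],(400,356),interpolation=2),cv2.resize(T[200:236,285:330],(400,320),interpolation=2)[:356] if 0 else cv2.resize(T[196:236,285:330],(400,356),interpolation=2)])
cv2.imwrite("pics/crop7.png",c)
pull()
```

```text
t 7.5 pos [570.4 135.   89.2] rot [-179.88    0.41   80.66] F [ 0.9 -5.1  0.2] w 25.6 q [ 0.57  0.34 -0.36  0.01 -0.88 -2.31]
tool offset to target [ 1.7 -0.   1.2] yaw turn -0.6
travel 118.3 dir 81.3
travel 118.3 dir 81.3
```

View pics/crop7.png

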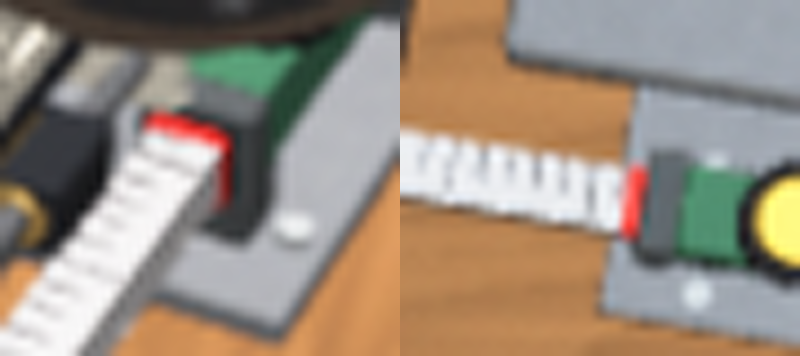

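The red band shows at the mouth in both views, with the TCP at 118.3 mm. Adding the remaining 1.7 mm.

>>> arm_command --pt "1.5 0 0" --pt "0.5 0 0" --pt "0 0 0" --turn '[0,0,0]'

```text
t: 7.85
ee_pos: [570.5, 135.9, 89.3]
ee_rot: [-3.139, 0.007, 1.407]
contact_force: [1.5, -4.5, 0.1]
gripper_width: 25.6
```

```bash
cat > m.py <<'E'
from h import *
import sys
np.set_printoptions(precision=2,suppress=True)
go([552.5+120*np.cos(np.radians(81.3)),18+120*np.sin(np.radians(81.3)),88]);pull()
tag=sys.argv[1]
S=viewer.get_image("side");T=viewer.get_image("top")
c=np.hstack([cv2.resize(S[190:230,320:365],(400,356),interpolation=2),cv2.resize(T[196:236,285:330],(400,356),interpolation=2)])
cv2.imwrite(f"pics/crop{tag}.png",c)
u=np.array([np.cos(np.radians(81.3)),np.sin(np.radians(81.3)),0]);v=np.array([u[1],-u[0],0])
K=np.array([550.5,18.5,66])  # knob home axis
M=K-60*u
for n,im in(("side",S),("top",T)):
    for off in (-4,0,4):
        row=[]
        ss=np.arange(-10,22,1.)
        uv=np.array([proj(n,M+u*s+v*off) for s in ss],np.float32)
        px=cv2.remap(im,uv[:,0].reshape(1,-1),uv[:,1].reshape(1,-1),cv2.INTER_LINEAR)[0].astype(int)
        red=(px[:,2]-(px[:,0]+px[:,1])/2)
        print(n,off,"red area mm",round(red.clip(0).sum()/225,1),red.astype(int).tolist())
s=telemetry.get_state();pull()
E
python3 m.py 8
```

```text
t 7.85 pos [570.5 135.9  89.3] rot [-179.87    0.43   80.61] F [ 1.5 -4.5  0.1] w 25.6 q [ 0.57  0.34 -0.36  0.01 -0.88 -2.31]
tool offset to target [ 0.8 -0.   1.2] yaw turn -0.7
travel 119.2 dir 81.3
side -4 red area mm 7.1 [-5, -4, -4, -3, -2, 1, 4, 30, 62, 97, 131, 157, 164, 168, 170, 170, 139, 106, 77, 48, 26, 17, 11, 5, 1, 2, 1, 2, 3, 3, 3, 3]
side 0 red area mm 7.0 [-6, -5, -5, -4, -3, 3, 10, 20, 38, 73, 107, 139, 168, 182, 167, 153, 137, 120, 94, 69, 43, 17, 6, 4, 2, 2, 3, 2, 2, 2, 2, 2]
side 4 red area mm 7.7 [-3, -3, -2, -3, -3, -2, 5, 31, 62, 97, 139, 154, 166, 176, 184, 183, 156, 126, 94, 63, 39, 24, 13, 3, 2, 1, 2, 3, 3, 3, 3, 3]
top -4 red area mm 5.2 [-12, -11, -11, -11, -11, -11, -10, -8, -6, 32, 85, 137, 164, 167, 168, 158, 118, 72, 36, 22, 10, -1, -2, -3, -4, -4, -4, -4, -5, -6, -6, -6]
top 0 red area mm 5.3 [-12, -12, -11, -11, -11, -11, -9, 4, 17, 32, 75, 118, 161, 167, 162, 157, 127, 87, 49, 25, 14, 3, -3, -3, -3, -3, -4, -5, -5, -5, -6, -5]
top 4 red area mm 5.7 [-13, -11, -11, -10, -10, -10, -11, 0, 23, 47, 78, 113, 146, 170, 160, 150, 140, 106, 71, 38, 20, 10, -1, -4, -3, -4, -4, -5, -5, -6, -5, -4]
travel 119.2 dir 81.3
```

View pics/crop8.png

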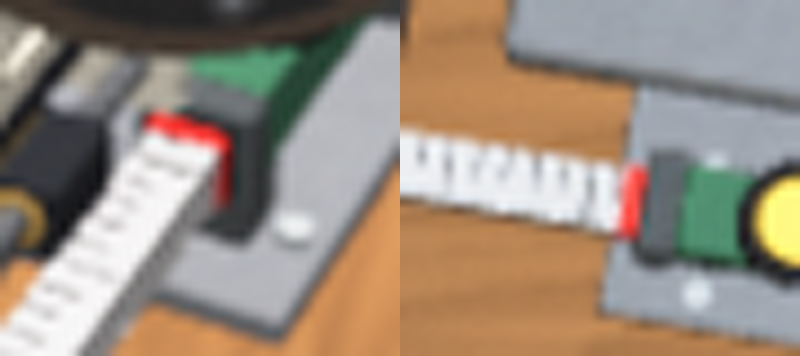

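At 119.2 mm the visible band is about 7–8 mm wide (half-height width: top about 7, side about 8). Nudging the last bit.

>>> arm_command --pt "0.8 0 0" --pt "0.4 0 0" --pt "0 0 0" --turn '[0,0,0]'

```text
t: 8.2
ee_pos: [570.6, 136.2, 89.3]
ee_rot: [-3.139, 0.008, 1.406]
contact_force: [0.6, -4.6, -0.9]
gripper_width: 25.5
```

```bash
python3 m.py 9
```

```text
t 8.2 pos [570.6 136.2  89.3] rot [-179.87    0.46   80.58] F [ 0.6 -4.6 -0.9] w 25.5 q [ 0.57  0.34 -0.36  0.01 -0.88 -2.31]
tool offset to target [ 0.4 -0.   1.3] yaw turn -0.7
travel 119.6 dir 81.29
side -4 red area mm 7.3 [-5, -4, -4, -4, -3, 0, 4, 30, 62, 97, 130, 157, 168, 174, 177, 179, 146, 111, 80, 51, 29, 19, 11, 5, 1, 1, 1, 2, 2, 2, 3, 3]
side 0 red area mm 7.0 [-5, -5, -5, -5, -2, 3, 10, 19, 38, 73, 107, 139, 167, 183, 168, 153, 137, 120, 94, 69, 44, 18, 6, 4, 2, 2, 2, 2, 3, 3, 3, 3]
side 4 red area mm 8.0 [-4, -3, -3, -2, -3, -2, 5, 32, 62, 96, 139, 154, 164, 172, 177, 175, 153, 129, 106, 82, 56, 38, 21, 7, 2, 2, 2, 2, 3, 3, 3, 3]
top -4 red area mm 5.5 [-13, -12, -11, -11, -11, -11, -11, -9, -6, 31, 84, 137, 164, 167, 169, 160, 126, 88, 56, 38, 19, 1, 0, -2, -4, -4, -4, -5, -5, -5, -4, -4]
top 0 red area mm 6.0 [-12, -11, -11, -10, -11, -11, -9, 3, 18, 32, 75, 118, 160, 170, 169, 170, 145, 111, 76, 50, 31, 11, -3, -3, -3, -4, -5, -6, -5, -5, -5, -5]
top 4 red area mm 6.0 [-11, -11, -11, -11, -11, -11, -11, 0, 23, 47, 78, 112, 145, 169, 163, 157, 151, 117, 84, 52, 31, 15, 1, -3, -4, -4, -4, -4, -5, -6, -5, -4]
travel 119.6 dir 81.29
```

View pics/crop9.png

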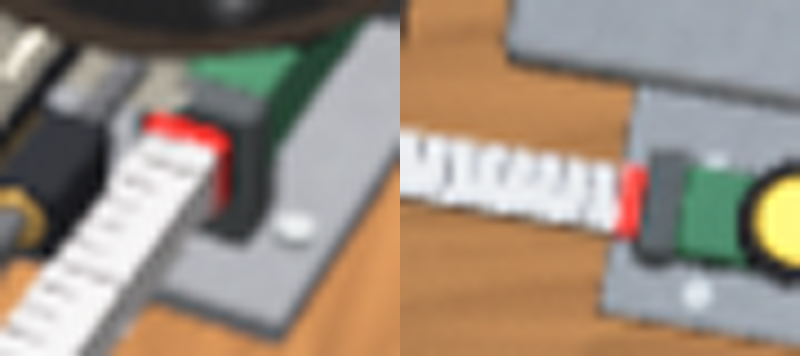

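>>> arm_command --pt "0.9 0 0" --pt "0.5 0 0" --pt "0.2 0 0" --turn '[0,0,0]'

```text
t: 8.55
ee_pos: [570.7, 136.9, 89.2]
ee_rot: [-3.139, 0.009, 1.406]
contact_force: [0.1, -5.3, -0.6]
gripper_width: 25.4
```

```bash
python3 m.py 10
```

```text
t 8.55 pos [570.7 136.9  89.2] rot [-179.85    0.49   80.56] F [ 0.1 -5.3 -0.6] w 25.4 q [ 0.57  0.34 -0.36  0.01 -0.88 -2.31]
tool offset to target [-0.3  0.   1.2] yaw turn -0.7
travel 120.3 dir 81.3
side -4 red area mm 7.8 [-5, -4, -4, -4, -3, 0, 4, 30, 61, 97, 131, 157, 167, 173, 175, 176, 152, 127, 100, 72, 48, 33, 21, 9, 1, 1, 2, 2, 2, 2, 3, 3]
side 0 red area mm 8.2 [-6, -5, -5, -5, -2, 2, 9, 18, 37, 73, 107, 139, 167, 185, 182, 178, 175, 170, 140, 107, 73, 34, 15, 9, 4, 2, 2, 2, 2, 3, 2, 3]
side 4 red area mm 8.8 [-4, -3, -2, -3, -3, -1, 6, 32, 63, 97, 139, 153, 165, 175, 184, 188, 175, 159, 139, 116, 81, 54, 30, 8, 2, 2, 2, 2, 2, 3, 3, 3]
top -4 red area mm 6.0 [-13, -11, -11, -11, -12, -11, -9, -8, -6, 32, 85, 138, 164, 167, 168, 163, 138, 111, 85, 55, 29, 4, 1, -1, -4, -4, -3, -3, -4, -5, -5, -6]
top 0 red area mm 6.1 [-12, -12, -11, -11, -12, -11, -8, 4, 18, 31, 75, 118, 159, 169, 169, 170, 148, 117, 86, 60, 38, 16, 0, -1, -2, -3, -4, -4, -4, -5, -5, -6]
top 4 red area mm 6.4 [-12, -11, -11, -11, -11, -11, -11, 0, 23, 47, 78, 112, 145, 170, 170, 170, 169, 133, 95, 59, 36, 19, 2, -2, -3, -4, -4, -5, -6, -6, -6, -6]
travel 120.3 dir 81.3
```

View pics/crop10.png

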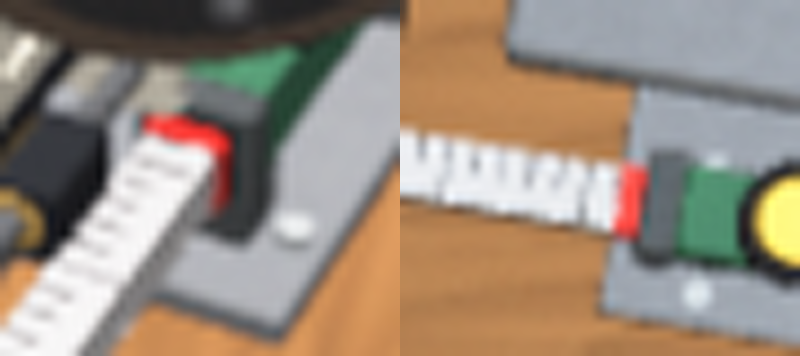

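At 120.3 mm the band shows at about its full 8 mm (half-height −0.2 to 7.9 mm) with no white behind it. Before handing in I'll check that it holds steady and that nothing else has moved.

Run:
```python
from h import *
for i in range(5): T=viewer.get_image("top")
S=viewer.get_image("side");pull();go([570.7,136.9,89.2])
cv2.imwrite("pics/top11.png",T);cv2.imwrite("pics/side11.png",S)
```

```text
travel 120.3 dir 81.31
t 8.95 pos [570.7 136.9  89.2] rot [-179.85    0.49   80.56] F [ 1.1 -5.6 -0.4] w 25.8 q [ 0.57  0.34 -0.36  0.01 -0.88 -2.31]
tool offset to target [-0.  0.  0.] yaw turn -0.7
```

View pics/top11.png

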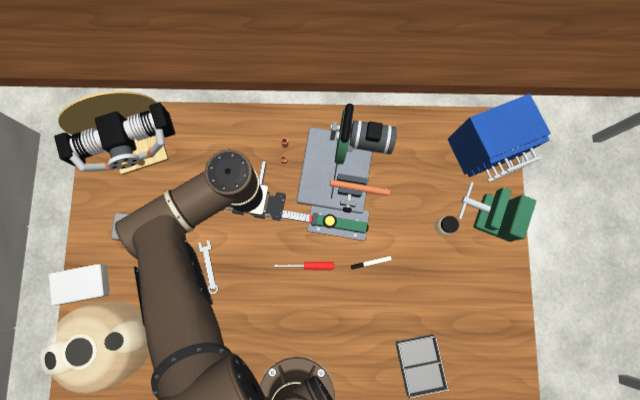

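View pics/side11.png

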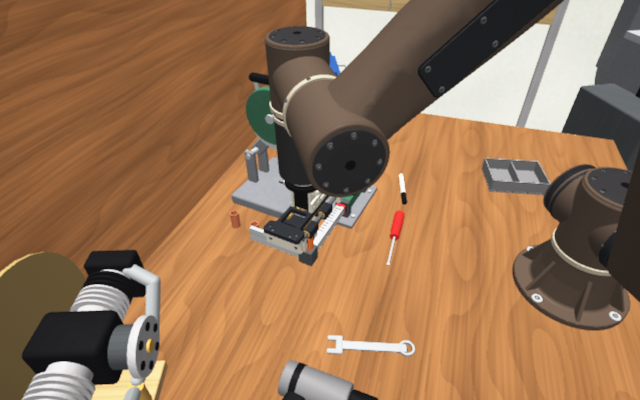

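The hold is steady at 120.3 mm with a pull of about 5.6 N. The offcuts, wrench, screwdriver, marker and jar are at the same pixels as at the start, and so is the visible part of the drill. Handing in.

```bash
python3 -c "
from h import *
print(job.sign_off());pull()"
```

```text
the job is handed in; nothing more can be done
None
the job is handed in; nothing more can be done
```

The length stop is set: I pushed the lock button fully down, then drew the arm out by its orange knob until the whole red band had just come out of the barrel. The gripper is still holding it there, and I handed the job in at about 9 s.

- **Position:** the gripper had travelled 120.3 mm from home, against 120 mm wanted. In both views the full 8 mm band shows at the barrel mouth, with no white behind it. The pictures can only confirm this to about 1 mm.
- **Hold:** the position stayed the same over the last 0.4 s before hand-in. The gripper opening read 25.8 mm on the 26 mm knob, and the pull was about 5.6 N, as expected from the spring plus friction.
- **Button:** it bottomed with the fingertip at 84 mm, and stayed down in the later pictures. The wrist force reached about 70 N at that moment, higher than intended but under the 120 N limit; the contact was at the fingertips.
- **Loose items:** none had moved in the last pictures. The arm partly hid the drill in the top view, but the part visible in the side view was unchanged.

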